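Uncover the jar carousel, turn the orange jar to the front and hold it there

TASK

An upside-down glass tumbler has been left standing over the knob in the middle of the jar carousel: lift it off and set it down gently, still upside down, on the cork coaster, and let go of it. Then turn the carousel until the jar with the orange lid is lined up with the white arrow at the front of the carousel's foot, and finish with the knob gripped, holding the carousel still there: do not let go at the end. Leave the blue dome holder, the charging dock and the mirror where they are.

Things in the scene. Friction and masses are not known exactly. Their poses are not given: they have to be found in the camera images.
- tumbler_mid (a point): Glass tumbler, mouth down, over the carousel's knob, rim on the disc. 110 mm tall, 67 mm across at the rim, 61 on top, 63 at its four blue rings (68 to 104 mm above the rim), inside 52 or more; about 180 g. Point: on its axis, 55 mm above the rim; z up. Raise it 95 mm before moving it sideways (knob top 92 mm above the disc). Grip from above at the rings, 30 mm above this point.
- coaster: Round cork coaster fixed on the ledge, 110 mm across, 5 mm thick; origin at the centre of its underside, on the ledge.
- knob (a point): Black rubber knob on the carousel's axis, upright cylinder 32 mm across, 30 tall; this point is its centre, 101 mm above the ledge. Turns as one with the carousel: a pale wooden disc 240 mm across, top 24 mm above the ledge, with five jars, lid tops 68 mm above the ledge. It turns either way about the vertical as far as needed and stays where left (friction about 0.02 N m).
- marked_jar (a point): The white jar with the orange lid (the four others have white or grey lids), 45 mm across and 44 mm tall, clipped fast to the carousel with its axis 90 mm from the carousel's axis; this point is its centre.
- front_spot (a point): Where the marked jar's centre has to come: 90 mm from the carousel's axis in the direction of the white arrow. The arrow is on the carousel's fixed foot, reaching from under the disc's rim to 178 mm from the axis, 10 mm above the ledge. This point does not turn with the carousel.
- dome_holder: Blue silicone ear-dome holder, a round puck 68 mm across and 35 mm tall with small clear domes on top, loose; origin at the centre of its underside. To be left alone.
- dock: White oval charging dock, 70 by 130 mm (long along its y), 40 mm tall, loose; origin at the centre of its underside. To be left alone.
- mirror: Small round aluminium mirror on a pivoting stand, 132 mm mirror, 196 mm tall in all, foot 110 mm across, loose; origin at the centre of its underside. To be left alone.
Not all that is in view belongs to the job. Of the things shaped like the coaster, the cork one is meant.

How it is judged:
By the outcome, as a careful person would: the job done as asked, in the order asked, and still so for the second after the job is handed in, while the arm keeps its last pose, push and grip.
It also fails if it takes over 72 s, if anything falls off the work surface, if the arm or the gripper's body presses on something with over 40 N, if the wrist force passes 120 N, or if a joint passes its speed limit or range.

ROBOT

A 6-joint arm with a two-finger parallel gripper is mounted at the origin on the work surface. World frame = base frame: x ahead of the robot, y to its left, z up, the work surface at z = 0. Lengths are in m, angles in rad, forces in N, time in s.
With the tool pointing down it reaches from about 0.3 to 0.875 m from the base axis. Payload 6.4 kg.
Tool frame: the origin (TCP) lies midway between the tips of the shut fingers; the grasp point (between the pads) lies 19 mm behind it (ctrl.hold_point_z is the distance from the TCP to the grasp point, in m); z points along the fingers, y is the line along which they close (so a half turn about z gives the same grasp; the last joint's range is limited). The gripper opens to 85 mm and grips with 20 to 120 N. Pads are 22 mm wide; open, the fingers measure 114 mm over their backs; the gripper's body (76 mm by 85 mm) begins 54 mm behind the grasp point. The pads swing forward as they close: fully open they stand 13 mm farther back than shut.
Start: joints at [-1.406, 0.181, 1.607, -0, 1.354, -0.206], TCP at [0.208, -0.536, 0.231] pointing down, gripper open.
Joint ranges: [-2.99, 2.99], [-0.89, 2.07], [0.3, 2.58], [-1.14, 4.28], [0, 2.63], [-3.12, 3.12]. Speed limits (rad/s): [2.57, 2.57, 3.01, 3.14, 3.14, 3.14].

INTERFACE

Orientations are given as a unit quaternion [w, x, y, z].
In Python, from bench import ctrl gives the robot as it stands.
- The arm moves only by the tool carry_out, never from a script. Its argument "plan" is text: rows parted by semicolons, each of 6 numbers parted by spaces: the shift along the tool's x, y, z as a fraction of full scale, then the turn, a rotation vector about the tool's x, y, z as a fraction of full scale. A call has exactly 8 rows; each row shifts and turns the commanded pose from where the row before left it, along the tool's axes as they then stand; what a row does not reach is not made up. Full scale, the value 1, is 40 mm for a shift and 0.1 rad for a turn. A row lasts 1/12 s, in which the tool goes at most 41.7 mm and 7.16 degrees, less where a joint would pass 70% of its speed; a pose out of reach is approached as far as the arm can. A call with a number of a shift or a turn outside -1 to 1 is refused whole. A call with a gripper value outside its range is refused whole. "claw" is the gripper's target within -1 to 1 (shut at 1, half-way at 0, fully open at -1), set as the call begins (left out, the last holds). The fingers move at their own pace and stop on an object; the grip force is fixed at half the most. Time passes only in rows, so rows that do not move let the fingers close, or fill a call up. It gives the time, the measured TCP pose, the force, the opening and the grip force at its end, in the units of the state.
- ctrl.get_obs(): the state, without advancing time (a new reading comes with each control period).
- ctrl.camera(name): name is "scene" or "top"; returns a dict with "pixels" (384x512x3 uint8, red, green, blue), "mtx" (3x3 intrinsics, pixels), "k1" (the pictures are not rectified: a ray, as slopes to the right and down, at radius r is drawn at 1 + k1 r^2 times it, then the intrinsics apply), "R" (3x3) and "t" (3): a world point X has camera coordinates R X + t. Camera axes: x right, y down, z forward; pixel columns grow to the right and rows downward; lengths in m; the calibration is good to about 2 mm. A picture is of the moment at which its call begins. There is no depth.
- ctrl.hand_in(): hands the job in; it is judged then, once.
The state is a dict: "time_s": time; "q": joint angles; "dq": joint speeds; "joint_efforts": joint torques, N m; "eef_pos": TCP position; "eef_rot": TCP orientation; "wrist_force": force on the tool from outside, world axes, zero at the start; "torque": the same for the moment, N m; "opening": opening from 0.0 (shut) to 1.0 (fully open); "grasp_force": force on a finger pad.
Only numpy, scipy, OpenCV 4.12 (cv2) and the standard library are available. Lean on these libraries where they do the work, as an engineer would, in place of code of your own. Each camera call takes 0.05 s, during which the arm holds its last target. There are 200 camera calls.

## Working session

There is one attempt and no reset: what is moved stays moved. The work goes in short steps, Python scripts to look and compute and a tool call to move; the robot and the scene stay as the last step left them, time stands still between calls to the robot, and variables do not carry over. Pictures are saved under pics/ and viewed, at most 10 in all, crops included, and the job is handed in when it is done.

Besides the shell and the picture viewer there is one more tool, called after ">>>" as name(argument=value, ...), one argument or row to a line, values as JSON. carry_out: Moves the arm, as the interface text tells. Shift numbers are shares of 40 mm and turn numbers shares of 0.1 rad, none past 1 either way. Its arguments: {"type":"object","properties":{"plan":{"type":"string"},"claw":{"type":"number"}},"required":["plan"]}

```bash
mkdir -p pics; cat > h.py <<'E'
import numpy as np, cv2
from bench import ctrl
def cam(n,f=None):
    c=ctrl.camera(n)
    if f: cv2.imwrite('pics/'+f,c['pixels'][:,:,::-1])
    return c
def ray(c,u,v):
    K=c['mtx']; s=np.linalg.inv(K)@[u,v,1]; d=s[:2].copy()
    for _ in range(20): d=s[:2]/(1+c['k1']*(d@d))
    R=np.array(c['R']); o=-R.T@c['t']; return o,R.T@np.array([d[0],d[1],1])
def onz(c,u,v,z):
    o,d=ray(c,u,v); return o+d*(z-o[2])/d[2]
def proj(c,X):
    p=np.array(c['R'])@X+c['t']; d=p[:2]/p[2]; d=d*(1+c['k1']*(d@d)); return (c['mtx']@[*d,1])[:2]
E
python3 - <<'E'
from h import *
a=cam('scene');b=cam('top')
im=np.hstack([a['pixels'],b['pixels']])[:,:,::-1]
cv2.imwrite('pics/s.png',cv2.resize(a['pixels'],(800,600))[:,:,::-1]);cv2.imwrite('pics/t.png',cv2.resize(b['pixels'],(800,600))[:,:,::-1])
for c in(a,b): print(c['mtx'],c['k1'],-np.array(c['R']).T@c['t'],np.array(c['R']).round(2))
print(ctrl.get_obs(), ctrl.hold_point_z)
E
```

```text
[[446.56877716   0.         252.35130948]
 [  0.         446.56877716 193.72438903]
 [  0.           0.           1.        ]] -0.047970370135800904 [1.35427026 0.47453558 0.82940851] [[-0.48  0.88  0.01]
 [ 0.57  0.32 -0.76]
 [-0.67 -0.36 -0.65]]
[[438.65650557   0.         260.41486263]
 [  0.         438.65650557 190.50533387]
 [  0.           0.           1.        ]] -0.10258409587387798 [0.42922995 0.06330457 1.13322501] [[-0.01 -1.   -0.02]
 [-0.99  0.01 -0.15]
 [ 0.15  0.02 -0.99]]
{'time_s': 0.1, 'q': array([-1.40627624e+00,  1.81481952e-01,  1.60788342e+00,  2.39772211e-05,
        1.35381205e+00, -2.06302393e-01]), 'dq': array([ 0.00067079, -0.0018789 , -0.00264687, -0.00130992,  0.0002612 ,
        0.00023975]), 'joint_efforts': array([ 1.47703846e-03, -4.45874155e+01, -3.52236700e+01, -1.34819666e-04,
        4.03650105e-03,  2.02036387e-05]), 'eef_pos': array([ 0.20831032, -0.53541723,  0.23047758]), 'eef_rot': array([-7.91967203e-04,  9.82860690e-01,  1.84348139e-01,  2.82555112e-05]), 'wrist_force': array([-0.2665311 , -0.4210607 , -0.47344389]), 'torque': array([-0.02798252,  0.03768019,  0.00410865]), 'grasp_force': 0.0, 'opening': 1.001215090571643} 0.0187
```

View pics/s.png

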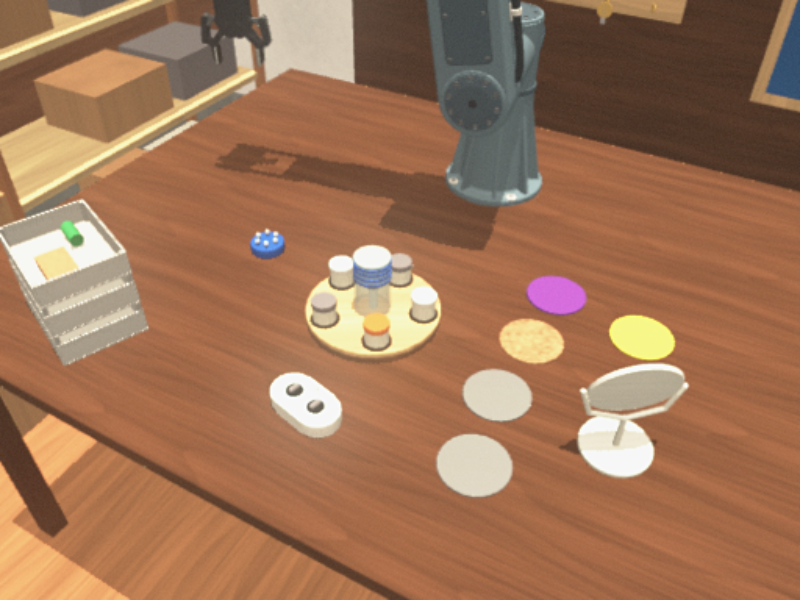

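View pics/t.png

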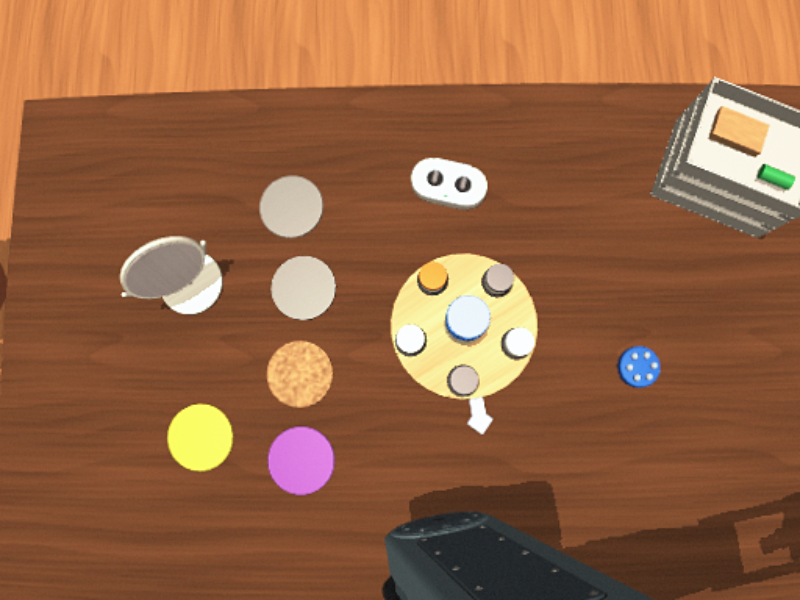

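The scene view shows the carousel at (372,312) with the tumbler over its knob. The top view (800-px scale) shows the disc at (465,325), the orange lid at (433,277) and the arrow at (480,415). Coaster-shaped candidates in the top view are cork (300,373), grey (303,287), grey (291,206), yellow (200,437) and purple (301,460). The cork one, mottled tan-orange, fits the description. I'll measure these and confirm with a crop.

```bash
python3 - <<'E'
from h import *
a=cam('scene');b=cam('top')
def blobs(c,lo,hi,box,n=1):
    h=cv2.cvtColor(c['pixels'],cv2.COLOR_RGB2HSV); m=cv2.inRange(h,lo,hi); k=np.zeros_like(m)
    x0,y0,x1,y1=box; k[y0:y1,x0:x1]=m[y0:y1,x0:x1]
    cs=sorted(cv2.findContours(k,cv2.RETR_EXTERNAL,cv2.CHAIN_APPROX_NONE)[0],key=cv2.contourArea)[::-1][:n]
    return cs
def cen(c,cn,z):
    P=np.array([onz(c,*p,z)[:2] for p in cv2.convexHull(cn)[:,0].astype(float)]).astype(np.float32)
    e=cv2.fitEllipse(P*1000) ; return np.round(e[0],1),np.round(e[1],1)
# hsv samples
hb=cv2.cvtColor(b['pixels'],cv2.COLOR_RGB2HSV);hs=cv2.cvtColor(a['pixels'],cv2.COLOR_RGB2HSV)
print('hsv cork',hb[239,192],hs[218,340],'table',hb[300,192],hs[240,380],'disc',hb[230,275],hs[213,215],'orange',hb[176,277],hs[207,241],'arrow',hb[268,307])
for nm,c,bc,bd,bo in(('top',b,(165,212,218,266),(240,155,355,262),(260,160,295,190)),('scene',a,(314,200,366,236),(190,165,288,232),(228,195,255,215))):
    for t,lo,hi,bx,zs in(('cork',(8,80,150),(28,255,255),bc,(0.005,)),('disc',(12,50,150),(35,255,255),bd,(0.024,)),('orange',(8,170,150),(20,255,255),bo,(0.068,))):
        cs=blobs(c,lo,hi,bx)
        if cs: print(nm,t,cv2.contourArea(cs[0]),cv2.boundingRect(cs[0]),[cen(c,cs[0],z) for z in zs])
cs=blobs(b,(0,0,170),(179,60,255),(295,250,325,285))[0]
P=np.array([onz(b,*p,.010)[:2] for p in cs[:,0].astype(float)])*1000
print('arrow',cv2.fitLine(P.astype(np.float32),cv2.DIST_L2,0,.01,.01).ravel(),P.mean(0),P.min(0),P.max(0))
np.save('arrow.npy',P)
s=cv2.resize(b['pixels'][130:290,150:370],None,fx=3.6,fy=3.6,interpolation=cv2.INTER_CUBIC)
cv2.imwrite('pics/crop.png',s[:,:,::-1])
E
```

```text
hsv cork [ 16 134 244] [ 22 105 246] table [149 113 226] [ 11 144 172] disc [ 24 105 250] [ 28  65 247] orange [ 20 170 250] [ 21 145 247] arrow [100   3 254]
top cork 1378.0 (170, 218, 43, 43) [(array([472.5, 267.5]), array([109.9, 110.6]))]
top disc 6446.5 (250, 162, 95, 94) [(array([548.1,  -4.2]), array([238.8, 239.8]))]
top orange 101.5 (268, 168, 18, 17) [(array([622.9,  46.4]), array([41.1, 44.5]))]
scene cork 1744.0 (314, 200, 52, 36) [(array([479.6, 257.5]), array([144.1, 361.2]))]
scene disc 3646.5 (191, 165, 96, 65) [(array([534.6,  -5.4]), array([282.7, 306.4]))]Traceback (most recent call last):
  File "<stdin>", line 17, in <module>
  File "<stdin>", line 10, in cen
cv2.error: OpenCV(4.12.0) /io/opencv/modules/imgproc/src/shapedescr.cpp:361: error: (-201:Incorrect size of input array) There should be at least 5 points to fit the ellipse in function 'fitEllipseNoDirect'
```

```bash
python3 - <<'E'
from h import *
a=cam('scene');b=cam('top')
hs=cv2.cvtColor(a['pixels'],cv2.COLOR_RGB2HSV)
def fit(c,m,z):
    cn=max(cv2.findContours(m,cv2.RETR_EXTERNAL,cv2.CHAIN_APPROX_NONE)[0],key=cv2.contourArea)
    P=np.array([onz(c,*p,z)[:2] for p in cv2.convexHull(cn)[:,0].astype(float)],np.float32)
    e=cv2.fitEllipse(P*1000); return np.round(e[0],1),np.round(e[1],1)
def box(h,lo,hi,x0,y0,x1,y1):
    m=cv2.inRange(h,lo,hi);k=np.zeros_like(m);k[y0:y1,x0:x1]=m[y0:y1,x0:x1];return k
print('cork scene',fit(a,box(hs,(14,60,205),(32,255,255),312,198,368,238),.005))
print('orange scene',fit(a,box(hs,(12,110,150),(23,255,255),228,198,255,214),.068))
# ring: tumbler blue rings seen in both; top of tumbler axis
for c,x0,y0,x1,y1,n in((a,220,155,256,190,'s'),(b,275,180,325,225,'t')):
    h=cv2.cvtColor(c['pixels'],cv2.COLOR_RGB2HSV);m=box(h,(95,60,80),(125,255,255),x0,y0,x1,y1)
    print(n,cv2.boundingRect(m),fit(c,m,.024+.068+.018))
hb=cv2.cvtColor(b['pixels'],cv2.COLOR_RGB2HSV)
k=box(hb,(0,0,200),(179,50,255),295,254,325,285)
ys,xs=np.nonzero(k);P=np.array([onz(b,u,v,.010)[:2] for u,v in zip(xs,ys)])*1000
o=np.array([548.1,-4.2]);d=P-o
ang=np.degrees(np.arctan2(d[:,1],d[:,0])%(2*np.pi))
print('arrow n',len(P),'mean',P.mean(0),'ang',np.degrees(np.arctan2(*(P.mean(0)-o)[::-1])),'line',cv2.fitLine(P.astype(np.float32),2,0,.01,.01).ravel(),'rmax',np.hypot(*d.T).max(), ang[np.argsort(np.hypot(*d.T))[-4:]])
s=cv2.resize(b['pixels'][130:290,150:370],None,fx=3.6,fy=3.6,interpolation=cv2.INTER_CUBIC)
cv2.imwrite('pics/crop.png',s[:,:,::-1])
E
```

```text
cork scene (array([474.8, 268.6]), array([109.4, 109.8]))
orange scene (array([628.7,  49.6]), array([43.8, 53.6]))
s (226, 167, 25, 17) (array([552.1,  -1.3]), array([ 67.5, 100.9]))
t (285, 191, 29, 27) (array([547.2,  -2.9]), array([63.1, 63.7]))
arrow n 222 mean [402.33739891 -26.39761608] ang -171.34117670961706 line [ 9.9117291e-01  1.3257538e-01  4.0233740e+02 -2.6397615e+01] rmax 176.53954683102629 [187.80403941 188.6255083  189.44315173 188.48755387]
```

View pics/crop.png

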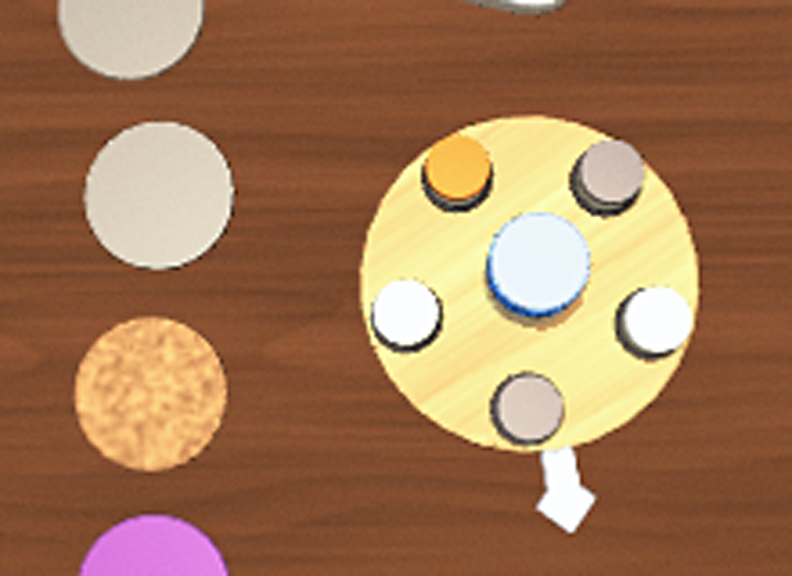

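Crop confirms it: cork coaster at (150,393), orange lid at (458,167), arrow tip at (570,525). The estimates are axis (0.549, -0.004), coaster (0.4735, 0.268), and a turn of about +154°. I'll move over the tumbler.

>>> carry_out(
  plan="0.53 -0.39 0 0 0 0;0.53 -0.39 0 0 0 0;0.53 -0.39 0 0 0 0;0.53 -0.39 0 0 0 0;0.53 -0.39 0 0 0 0;0.53 -0.39 0 0 0 0;0.53 -0.39 0 0 0 0;0.53 -0.39 0 0 0 0",
  claw=-1,
)

```text
time_s: 0.97
eef_pos: [0.3217, -0.357, 0.2313]
eef_rot: [0.0, 0.983, 0.184, 0.0]
wrist_force: [-0.2, -0.7, -0.6]
opening: 0.999
grasp_force: 0.0
```

>>> carry_out(
  plan="0.53 -0.39 0 0 0 0;0.53 -0.39 0 0 0 0;0.53 -0.39 0 0 0 0;0.53 -0.39 0 0 0 0;0.53 -0.39 0 0 0 0;0.53 -0.39 0 0 0 0;0.53 -0.39 0 0 0 0;0.53 -0.39 0 0 0 0",
)

```text
time_s: 1.63
eef_pos: [0.4346, -0.1792, 0.2314]
eef_rot: [0.0, 0.983, 0.184, 0.0]
wrist_force: [-0.1, 0.2, -0.4]
opening: 1.0
grasp_force: 0.0
```

>>> carry_out(
  plan="0.53 -0.39 0 0 0 0;0.53 -0.39 0 0 0 0;0.53 -0.39 0 0 0 0;0.53 -0.39 0 0 0 0;0.53 -0.39 0 0 0 0;0.53 -0.39 0 0 0 0;0.53 -0.39 0 0 0 0;0 0 0 0 0 0",
)

```text
time_s: 2.3
eef_pos: [0.5344, -0.0214, 0.2313]
eef_rot: [-0.001, 0.983, 0.186, 0.001]
wrist_force: [-0.4, -0.6, -0.4]
opening: 1.004
grasp_force: 0.0
```

```bash
cat > go.py <<'E'
from h import *
import sys
from scipy.spatial.transform import Rotation as Ro
o=ctrl.get_obs();w=o['eef_rot'];R=Ro.from_quat([*w[1:],w[0]]).as_matrix()
t=np.array([float(v) for v in sys.argv[1:4]])
print(o['time_s'],'pos',o['eef_pos'].round(4),'tilt',R[:,2].round(4),'yaw',np.degrees(np.arctan2(R[1,0],R[0,0])).round(2),'units',(R.T@(t-o['eef_pos'])/.04).round(3),'q',o['q'].round(2),'F',o['wrist_force'].round(1),o['opening'],o['grasp_force'])
E
python3 go.py .549 -.004 .089
```

```text
2.3 pos [ 0.5344 -0.0214  0.2313] tilt [ 0.0011  0.0015 -1.    ] yaw 21.43 units [ 0.494 -0.269  3.56 ] q [-0.26  0.09  1.71  0.    1.34  0.93] F [-0.4 -0.6 -0.4] 1.003999648134418 0.0
```

>>> carry_out(
  plan="0.25 -0.13 0 0 0 0;0.23 -0.13 0 0 0 0;0 0 0.6 0 0 0;0 0 0.6 0 0 0;0 0 0.6 0 0 0;0 0 0.6 0 0 0;0 0 0.6 0 0 0;0 0 0.5 0 0 0",
)

```text
time_s: 2.97
eef_pos: [0.5465, -0.0085, 0.0896]
eef_rot: [-0.0, 0.983, 0.184, -0.0]
wrist_force: [-0.1, 0.3, 0.5]
opening: 0.996
grasp_force: 0.0
```

>>> carry_out(
  plan="0 0 0 0 0 0;0 0 0 0 0 0;0 0 0 0 0 0;0 0 0 0 0 0;0 0 0 0 0 0;0 0 0 0 0 0;0 0 0 0 0 0;0 0 0 0 0 0",
  claw=1,
)

```text
time_s: 3.63
eef_pos: [0.5471, -0.0082, 0.0917]
eef_rot: [0.0, 0.983, 0.184, 0.0]
wrist_force: [0.1, 0.2, -2.2]
opening: 0.703
grasp_force: 64.4
```

```bash
python3 go.py .549 -.004 .089
```

```text
3.6333 pos [ 0.5471 -0.0082  0.0917] tilt [ 6.e-04 -2.e-04 -1.e+00] yaw 21.25 units [ 0.082 -0.081  0.067] q [-0.23  0.29  1.79 -0.    1.07  0.97] F [ 0.1  0.2 -2.2] 0.7029014712510004 64.44169743061707
```

>>> carry_out(
  plan="0 0 -0.2 0 0 0;0 0 -0.3 0 0 0;0 0 -0.4 0 0 0;0 0 -0.4 0 0 0;0 0 -0.4 0 0 0;0 0 -0.4 0 0 0;0 0 -0.4 0 0 0;0 0 -0.3 0 0 0",
)

```text
time_s: 4.3
eef_pos: [0.5477, -0.0083, 0.2062]
eef_rot: [0.001, 0.983, 0.184, 0.001]
wrist_force: [0.7, -0.6, -0.6]
opening: 0.712
grasp_force: 64.5
```

>>> carry_out(
  plan="0 0 -0.2 0 0 0;0 0 0 0 0 0;0 0 0 0 0 0;0 0 0 0 0 0;0 0 0 0 0 0;0 0 0 0 0 0;0 0 0 0 0 0;0 0 0 0 0 0",
)

```text
time_s: 4.97
eef_pos: [0.5467, -0.0081, 0.2108]
eef_rot: [-0.0, 0.983, 0.184, -0.0]
wrist_force: [0.2, -0.1, -1.3]
opening: 0.708
grasp_force: 64.5
```

```bash
python3 go.py .4735 .268 .0727; python3 -c "
from h import *
a=cam('scene');cv2.imwrite('pics/l.png',cv2.resize(a['pixels'][60:260,120:390],None,fx=2.9,fy=2.9)[:,:,::-1])"
```

```text
4.9667 pos [ 0.5467 -0.0081  0.2108] tilt [-9.e-04  2.e-04 -1.e+00] yaw 21.24 units [ 0.798 -7.096  3.455] q [-0.23  0.14  1.7   0.    1.31  0.97] F [ 0.2 -0.1 -1.3] 0.7084046203953691 64.53258468583869
```

View pics/l.png

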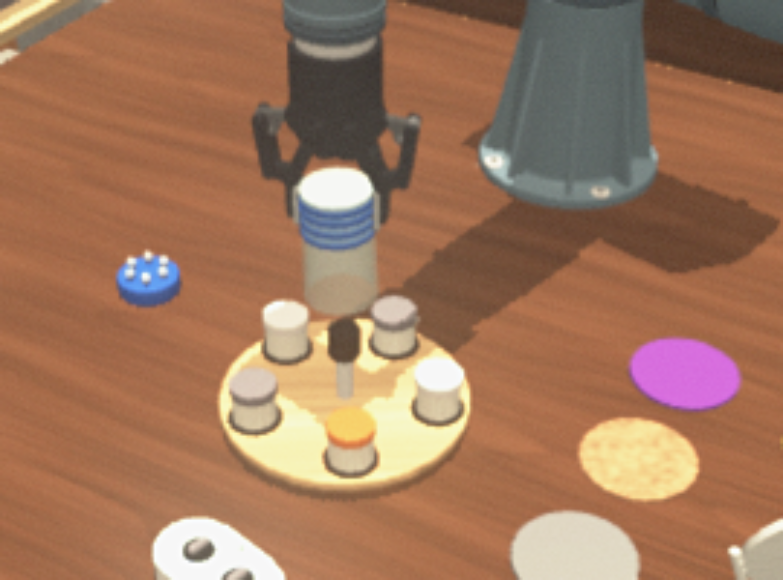

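Lifted: the tumbler at crop (338,240) hangs clear of the knob at (345,340). I'll carry it to the coaster.

>>> carry_out(
  plan="0.03 -0.3 0 0 0 0;0.07 -0.6 0 0 0 0;0.07 -0.7 0 0 0 0;0.07 -0.7 0 0 0 0;0.07 -0.7 0 0 0 0;0.07 -0.7 0 0 0 0;0.07 -0.7 0 0 0 0;0.07 -0.7 0 0 0 0",
)

```text
time_s: 5.68
eef_pos: [0.4914, 0.1914, 0.2114]
eef_rot: [-0.0, 0.983, 0.184, 0.0]
wrist_force: [0.4, -0.2, -2.5]
opening: 0.706
grasp_force: 64.6
```

>>> carry_out(
  plan="0.07 -0.7 0 0 0 0;0.07 -0.7 0 0 0 0;0.07 -0.4 0 0 0 0;0 -0.2 0 0 0 0;0 0 0 0 0 0;0 0 0.3 0 0 0;0 0 0.5 0 0 0;0 0 0.5 0 0 0",
)

```text
time_s: 6.35
eef_pos: [0.472, 0.266, 0.1586]
eef_rot: [0.0, 0.983, 0.184, 0.001]
wrist_force: [0.2, 0.4, -2.0]
opening: 0.707
grasp_force: 64.7
```

>>> carry_out(
  plan="0 0 0.5 0 0 0;0 0 0.4 0 0 0;0 0 0.3 0 0 0;0 0 0.2 0 0 0;0 0 0 0 0 0;0 0 0 0 0 0;0 0 0 0 0 0;0 0 0 0 0 0",
)

```text
time_s: 7.02
eef_pos: [0.4722, 0.2673, 0.1045]
eef_rot: [-0.0, 0.983, 0.184, 0.001]
wrist_force: [0.7, 0.9, -2.1]
opening: 0.708
grasp_force: 64.6
```

```bash
python3 go.py .4735 .268 .0727; python3 -c "
from h import *
a=cam('scene');b=cam('top')
print('coaster exp',proj(a,np.array([.4735,.268,.005])))
A=cv2.resize(a['pixels'][130:260,280:410],(400,400));B=cv2.resize(b['pixels'][170:300,130:260],(400,400))
cv2.imwrite('pics/p.png',np.hstack([A,B])[:,:,::-1])
o=ctrl.get_obs()['eef_pos'];h=cv2.cvtColor(a['pixels'],cv2.COLOR_RGB2HSV);m=cv2.inRange(h,(95,60,80),(125,255,255));m[:,:280]=0;m[:,410:]=0;m[:130]=0;m[260:]=0
x,y,w,hh=cv2.boundingRect(m);print(x,y,w,hh,'ring centre on plane',onz(a,x+w/2-.5,y+hh/2-.5,o[2]+.0187))"
```

```text
7.0167 pos [0.4722 0.2673 0.1045] tilt [ 2.1e-03  7.0e-04 -1.0e+00] yaw 21.24 units [ 0.035 -0.004  0.794] q [0.3  0.26 1.79 0.   1.09 1.5 ] F [ 0.7  0.9 -2.1] 0.7077931306283431 64.58676515356103
coaster exp [339.70169987 217.03435346]
333 180 27 18 ring centre on plane [0.49423523 0.27513832 0.12299172]
```

View pics/p.png

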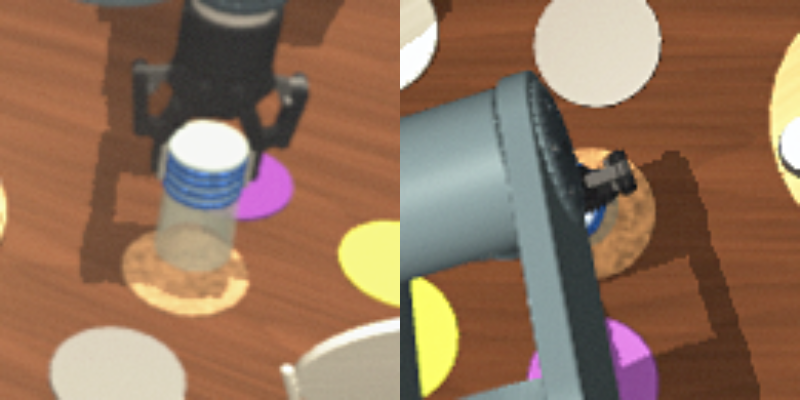

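The view shows the tumbler upright over the cork, its rim at about (197,250) and the coaster at (187,270). I'll lower it gently.

>>> carry_out(
  plan="0.02 0 0.15 0 0 0;0.01 0 0.2 0 0 0;0 0 0.15 0 0 0;0 0 0.1 0 0 0;0 0 0.06 0 0 0;0 0 0.03 0 0 0;0 0 0 0 0 0;0 0 0 0 0 0",
)

```text
time_s: 7.78
eef_pos: [0.4724, 0.2676, 0.0757]
eef_rot: [-0.0, 0.983, 0.184, 0.0]
wrist_force: [0.5, -0.2, -1.6]
opening: 0.707
grasp_force: 64.6
```

>>> carry_out(
  plan="0 0 0.025 0 0 0;0 0 0.025 0 0 0;0 0 0.015 0 0 0;0 0 0.015 0 0 0;0 0 0.01 0 0 0;0 0 0 0 0 0;0 0 0 0 0 0;0 0 0 0 0 0",
)

```text
time_s: 8.45
eef_pos: [0.4725, 0.2676, 0.0723]
eef_rot: [-0.0, 0.983, 0.184, 0.0]
wrist_force: [-0.1, -0.7, 0.9]
opening: 0.707
grasp_force: 64.5
```

>>> carry_out(
  plan="0 0 0 0 0 0;0 0 0 0 0 0;0 0 0 0 0 0;0 0 0 0 0 0;0 0 0 0 0 0;0 0 0 0 0 0;0 0 0 0 0 0;0 0 0 0 0 0",
  claw=-1,
)

```text
time_s: 9.12
eef_pos: [0.4724, 0.2675, 0.0721]
eef_rot: [0.0, 0.983, 0.184, 0.0]
wrist_force: [-0.4, 0.1, 0.3]
opening: 0.999
grasp_force: 0.0
```

>>> carry_out(
  plan="0 0 -0.2 0 0 0;0 0 -0.4 0 0 0;0 0 -0.5 0 0 0;0 0 -0.5 0 0 0;0 0 -0.5 0 0 0;0 0 -0.5 0 0 0;0 0 -0.5 0 0 0;0 0 -0.4 0 0 0",
)

```text
time_s: 9.78
eef_pos: [0.4728, 0.2677, 0.2146]
eef_rot: [-0.0, 0.983, 0.184, 0.001]
wrist_force: [0.5, -0.4, 1.6]
opening: 1.0
grasp_force: 0.0
```

```bash
cat > knob.py <<'E'
from h import *
a=cam('scene');b=cam('top');r=[]
for c,X in((a,[.549,-.004,.101]),(b,[.549,-.004,.116])):
    u,v=proj(c,np.array(X)).round().astype(int);h=cv2.cvtColor(c['pixels'],cv2.COLOR_RGB2HSV)
    m=cv2.inRange(h,(0,0,0),(179,255,75));k=np.zeros_like(m);k[v-13:v+14,u-13:u+14]=m[v-13:v+14,u-13:u+14]
    cn=max(cv2.findContours(k,0,1)[0],key=cv2.contourArea);x,y,w,hh=cv2.boundingRect(cn)
    print((u,v),(x,y,w,hh),onz(c,x+w/2-.5,y+hh/2-.5,.101).round(4))
s=a['pixels'][130:260,280:410];t=b['pixels'][110:310,150:350]
cv2.imwrite('pics/k.png',np.hstack([cv2.resize(s,(400,400)),cv2.resize(t,(400,400))])[:,:,::-1])
E
python3 knob.py; python3 go.py .549 -.004 .18
```

```text
9.8833 pos [0.4743 0.2682 0.216 ] tilt [ 0.0065  0.002  -1.    ] yaw 21.25 units [-0.733  7.018  0.899] q [0.3  0.12 1.7  0.   1.31 1.5 ] F [-0.2  0.5 -0.2] 0.9984469169259245 0.0Traceback (most recent call last):
  File "knob.py", line 6, in <module>
    cn=max(cv2.findContours(k,0,1)[0],key=cv2.contourArea);x,y,w,hh=cv2.boundingRect(cn)
ValueError: max() iterable argument is empty
```

```bash
sed -i 's/(179,255,75)/(179,255,110)/' knob.py; sed -i 's/^for c,X/s=a["pixels"][130:260,280:410];t=b["pixels"][110:310,150:350]\ncv2.imwrite("pics\/k.png",np.hstack([cv2.resize(s,(400,400)),cv2.resize(t,(400,400))])[:,:,::-1])\nfor c,X/' knob.py; python3 knob.py
```

```text
(np.int64(238), np.int64(173)) (234, 171, 9, 14) [0.5645 0.0057 0.101 ]
(np.int64(299), np.int64(203)) (292, 198, 13, 14) [ 0.5475 -0.0028  0.101 ]
```

View pics/k.png

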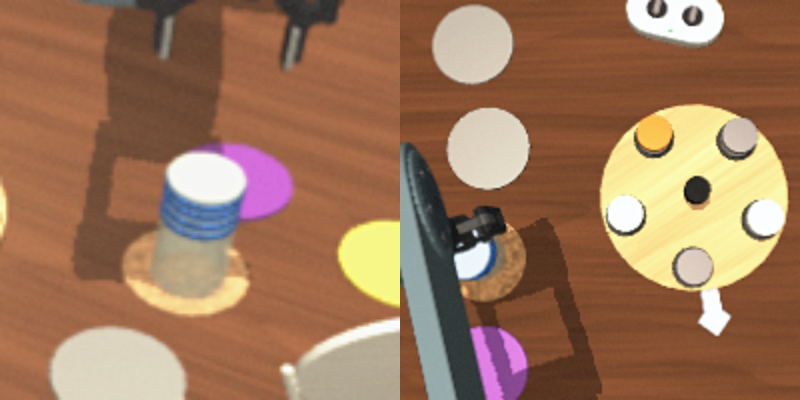

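Tumbler stands upright and free on the cork, crop (200,220). The knob is at (697,190) in the right half and the carousel hasn't moved. Going to the knob.

>>> carry_out(
  plan="-0.07 0.7 0 0 0 0;-0.08 0.7 0 0 0 0;-0.07 0.7 0 0 0 0;-0.08 0.7 0 0 0 0;-0.07 0.7 0 0 0 0;-0.08 0.7 0 0 0 0;-0.07 0.7 0 0 0 0;-0.08 0.7 0 0 0 0",
)

```text
time_s: 10.65
eef_pos: [0.5303, 0.0488, 0.2103]
eef_rot: [-0.001, 0.983, 0.184, -0.001]
wrist_force: [0.9, 0.9, 0.3]
opening: 0.996
grasp_force: 0.0
```

>>> carry_out(
  plan="-0.07 0.7 0 0 0 0;-0.08 0.7 0 0 0 0;0 0 0 0 0 0;0 0 0.3 0 0 0;0 0 0.4 0 0 0;0 0 0 0 0 0;0 0 0 0 0 0;0 0 0 0 0 0",
)

```text
time_s: 11.32
eef_pos: [0.5454, -0.0033, 0.1837]
eef_rot: [-0.0, 0.983, 0.185, -0.0]
wrist_force: [0.1, -0.2, 0.9]
opening: 0.995
grasp_force: 0.0
```

```bash
python3 go.py .548 -.0037 .084
```

```text
11.3167 pos [ 0.5454 -0.0033  0.1837] tilt [-1.1e-03  4.0e-04 -1.0e+00] yaw 21.31 units [0.058 0.034 2.491] q [-0.22  0.16  1.73  0.    1.25  0.97] F [ 0.1 -0.2  0.9] 0.9954595518588966 0.0
```

>>> carry_out(
  plan="0.05 0.03 0.4 0 0 0;0 0 0.5 0 0 0;0 0 0.5 0 0 0;0 0 0.5 0 0 0;0 0 0.4 0 0 0;0 0 0.19 0 0 0;0 0 0 0 0 0;0 0 0 0 0 0",
)

```text
time_s: 11.98
eef_pos: [0.5486, -0.0045, 0.0852]
eef_rot: [0.0, 0.983, 0.185, 0.0]
wrist_force: [0.3, -0.4, 0.8]
opening: 1.001
grasp_force: 0.0
```

>>> carry_out(
  plan="0 0 0 0 0 0;0 0 0 0 0 0;0 0 0 0 0 0;0 0 0 0 0 0;0 0 0 0 0 0;0 0 0 0 0 0;0 0 0 0 0 0;0 0 0 0 0 0",
  claw=1,
)

```text
time_s: 12.65
eef_pos: [0.548, -0.0031, 0.0857]
eef_rot: [-0.001, 0.983, 0.184, 0.0]
wrist_force: [-4.3, 6.2, 11.3]
opening: 0.354
grasp_force: 59.2
```

```bash
python3 go.py .548 -.0037 .084
```

```text
12.65 pos [ 0.548  -0.0031  0.0857] tilt [-4.0e-04  2.6e-03 -1.0e+00] yaw 21.24 units [-0.005  0.013  0.043] q [-0.22  0.3   1.79  0.    1.06  0.97] F [-4.3  6.2 11.3] 0.35350330796873936 59.21210289001465
```

>>> carry_out(
  plan="0 0 0 0 0 -0.4;0 0 0 0 0 -0.8;0 0 0 0 0 -0.8;0 0 0 0 0 -0.8;0 0 0 0 0 -0.8;0 0 0 0 0 -0.8;0 0 0 0 0 -0.8;0 0 0 0 0 -0.8",
)

```text
time_s: 13.32
eef_pos: [0.5479, -0.003, 0.0857]
eef_rot: [-0.001, 0.884, 0.468, 0.0]
wrist_force: [-4.9, 7.4, 10.9]
opening: 0.357
grasp_force: 59.3
```

>>> carry_out(
  plan="0 0 0 0 0 -0.8;0 0 0 0 0 -0.8;0 0 0 0 0 -0.8;0 0 0 0 0 -0.8;0 0 0 0 0 -0.8;0 0 0 0 0 -0.8;0 0 0 0 0 -0.8;0 0 0 0 0 -0.8",
)

```text
time_s: 13.98
eef_pos: [0.5477, -0.003, 0.0857]
eef_rot: [-0.001, 0.691, 0.723, 0.001]
wrist_force: [-4.6, 7.8, 11.3]
opening: 0.347
grasp_force: 59.3
```

>>> carry_out(
  plan="0 0 0 0 0 -0.8;0 0 0 0 0 -0.8;0 0 0 0 0 -0.8;0 0 0 0 0 -0.8;0 0 0 0 0 -0.8;0 0 0 0 0 -0.8;0 0 0 0 0 -0.8;0 0 0 0 0 -0.8",
)

```text
time_s: 14.65
eef_pos: [0.5475, -0.0031, 0.0857]
eef_rot: [-0.001, 0.429, 0.903, 0.001]
wrist_force: [-6.2, 7.7, 12.1]
opening: 0.349
grasp_force: 59.4
```

>>> carry_out(
  plan="0 0 0 0 0 -0.8;0 0 0 0 0 -0.8;0 0 0 0 0 -0.8;0 0 0 0 0 -0.8;0 0 0 0 0 -0.8;0 0 0 0 0 -0.8;0 0 0 0 0 -0.8;0 0 0 0 0 -0.4",
)

```text
time_s: 15.32
eef_pos: [0.5475, -0.0032, 0.0857]
eef_rot: [-0.001, 0.143, 0.99, 0.001]
wrist_force: [-6.4, 7.2, 11.8]
opening: 0.352
grasp_force: 59.5
```

>>> carry_out(
  plan="0 0 0 0 0 -0.4;0 0 0 0 0 -0.4;0 0 0 0 0 -0.4;0 0 0 0 0 -0.3;0 0 0 0 0 -0.2;0 0 0 0 0 0;0 0 0 0 0 0;0 0 0 0 0 0",
)

```text
time_s: 15.98
eef_pos: [0.5475, -0.0033, 0.0857]
eef_rot: [-0.001, 0.06, 0.998, 0.001]
wrist_force: [-6.5, 7.1, 11.5]
opening: 0.348
grasp_force: 59.5
```

```bash
cat > lid.py <<'E'
from h import *
ax=np.array([.548,-.0037])
for n in('top','scene'):
    c=cam(n);h=cv2.cvtColor(c['pixels'],cv2.COLOR_RGB2HSV)
    X=np.array([*(ax+.09*np.array([np.cos(3.28),np.sin(3.28)])),.068]);u,v=proj(c,X).round().astype(int)
    m=cv2.inRange(h,(8,130,110),(22,255,255));k=np.zeros_like(m);s=np.s_[v-22:v+22,u-22:u+22];k[s]=m[s]
    k=cv2.morphologyEx(k,cv2.MORPH_OPEN,np.ones((3,3)))
    cs=cv2.findContours(k,0,1)[0]
    if cs:
        cn=max(cs,key=cv2.contourArea);M=cv2.moments(cn);p=onz(c,M['m10']/M['m00'],M['m01']/M['m00'],.068)[:2]
        d=p-ax;print(n,cv2.contourArea(cn),cv2.boundingRect(cn),p.round(4),'r',np.hypot(*d),'ang',np.degrees(np.arctan2(d[1],d[0]))%360)
    if n=='top':
        cv2.imwrite('pics/e.png',cv2.resize(c['pixels'][140:290,220:380],(800,600))[:,:,::-1]*1)
        k=cv2.inRange(h,(0,0,200),(179,50,255));z=np.zeros_like(k);z[254:285,295:325]=k[254:285,295:325];ys,xs=np.nonzero(z)
        P=np.array([onz(c,x,y,.01)[:2] for x,y in zip(xs,ys)]);d=P.mean(0)-ax;print('arrow',len(P),np.degrees(np.arctan2(d[1],d[0]))%360)
E
python3 lid.py; python3 go.py .548 -.0037 .084
```

```text
arrow 0 nan
scene 154.0 (252, 142, 20, 11) [ 0.3638 -0.0297] r 0.1860110544559911 ang 188.0199576737283
16.0833 pos [ 0.5475 -0.0033  0.0857] tilt [-0.0016  0.0017 -1.    ] yaw 173.12 units [-0.014 -0.009  0.043] q [-0.22  0.3   1.79  0.    1.06 -1.68] F [-6.4  8.  12.3] 0.34772238433773645 59.51049327850342lid.py:15: RuntimeWarning: Mean of empty slice.
  P=np.array([onz(c,x,y,.01)[:2] for x,y in zip(xs,ys)]);d=P.mean(0)-ax;print('arrow',len(P),np.degrees(np.arctan2(d[1],d[0]))%360)
  ret = ret.dtype.type(ret / rcount)
```

View pics/e.png

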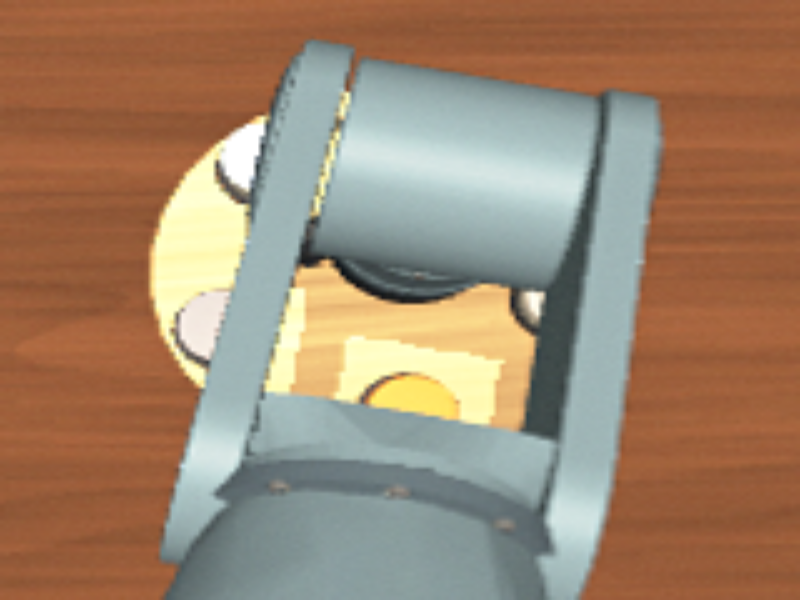

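The orange lid sits at crop (410,400), partly hidden by the forearm. I'll fit its visible arc, plus the other lids as a check.

```bash
cat > lid2.py <<'E'
from h import *
from scipy.optimize import least_squares
ax=np.array([.548,-.0037])
c=cam('top');h=cv2.cvtColor(c['pixels'],cv2.COLOR_RGB2HSV)
m=cv2.inRange(h,(10,150,150),(23,255,255));k=np.zeros_like(m);k[228:252,286:318]=m[228:252,286:318]
cn=max(cv2.findContours(k,0,1)[0],key=cv2.contourArea)[:,0]
print(cv2.boundingRect(cn),len(cn),[int(k[y].astype(bool).sum()) for y in range(230,250)])
E=[]
for y in range(228,250):
    x=np.nonzero(k[y])[0]
    if len(x): E.append((y,x.min(),x.max()))
print(E)
for y,x0,x1 in E:
    p0,p1=onz(c,x0-.5,y,.068),onz(c,x1+.5,y,.068);mid=(p0+p1)[:2]/2;w=np.hypot(*(p1-p0)[:2]);d=mid-ax
    print(y,mid.round(4),w.round(4),(np.degrees(np.arctan2(d[1],d[0]))%360).round(1))
P=np.array([onz(c,x-.5 if i==0 else x+.5,y,.068)[:2] for y,a,b in E[:-1] for i,x in enumerate((a,b))])
s=least_squares(lambda q:np.hypot(*(P-ax-.09*np.array([np.cos(q[0]),np.sin(q[0])])).T)-.0218,[3.25],loss='soft_l1',f_scale=.001);print(np.degrees(s.x),s.fun.round(4))
im=cv2.resize(c['pixels'][220:290,270:340],(560,560),interpolation=cv2.INTER_NEAREST)
a=cam('scene');im2=cv2.resize(a['pixels'][120:230,180:300],(560,560)[:1]+(560,))
cv2.imwrite('pics/f.png',cv2.resize(np.hstack([im,im2]),(800,400))[:,:,::-1])
E
python3 lid2.py
```

```text
(293, 235, 5, 6) 10 [0, 0, 0, 0, 6, 3, 1, 1, 1, 3, 2, 0, 1, 0, 0, 0, 0, 0, 0, 0]
[(234, np.int64(299), np.int64(305)), (235, np.int64(297), np.int64(307)), (236, np.int64(296), np.int64(296)), (237, np.int64(295), np.int64(295)), (238, np.int64(294), np.int64(294)), (239, np.int64(293), np.int64(310)), (240, np.int64(293), np.int64(310)), (242, np.int64(311), np.int64(311))]
234 [ 0.4793 -0.0131] 0.0169 187.8
235 [ 0.4769 -0.0131] 0.0266 187.5
236 [0.4747 0.0015] 0.0024 176.0
237 [0.4723 0.0039] 0.0024 174.2
238 [0.4699 0.0064] 0.0024 172.6
239 [ 0.4673 -0.0117] 0.0435 185.6
240 [ 0.4649 -0.0116] 0.0435 185.4
242 [ 0.4598 -0.0344] 0.0024 199.2
[185.49417215] [ 0.0006  0.001   0.0007  0.0013  0.0003 -0.0013  0.0005 -0.0013  0.0012
 -0.0009  0.0024  0.001   0.0016  0.0001]
```

View pics/f.png

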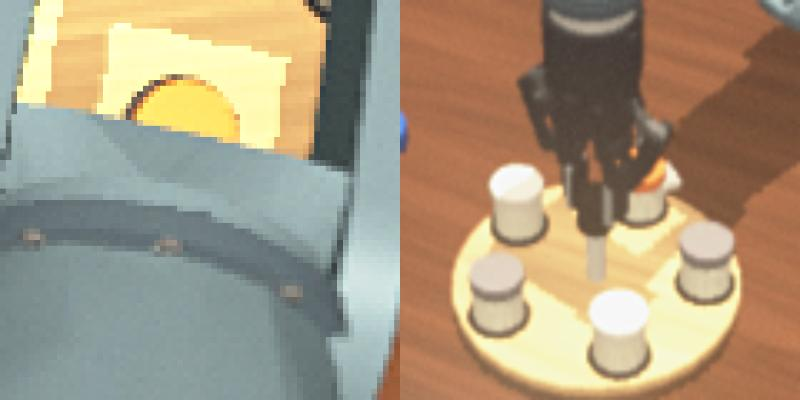

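The lid is at 185.5–185.7° by both image and wrist angle, and the arrow is at about 188.3°. Turning +2.8° more.

>>> carry_out(
  plan="0 0 0 0 0 -0.1;0 0 0 0 0 -0.15;0 0 0 0 0 -0.15;0 0 0 0 0 -0.08;0 0 0 0 0 0;0 0 0 0 0 0;0 0 0 0 0 0;0 0 0 0 0 0",
)

```text
time_s: 16.85
eef_pos: [0.5475, -0.0033, 0.0857]
eef_rot: [-0.001, 0.036, 0.999, 0.001]
wrist_force: [-6.2, 6.2, 12.4]
opening: 0.35
grasp_force: 59.5
```

```bash
python3 lid2.py | tail -2; python3 go.py .548 -.0037 .084
```

```text
[188.19189262] [ 0.0008  0.0007  0.0013 -0.0014  0.0012  0.0011  0.0016 -0.0003  0.0004
 -0.0017  0.0016 -0.0007  0.0009 -0.0015]
16.95 pos [ 0.5475 -0.0033  0.0857] tilt [-0.0016  0.0017 -1.    ] yaw 175.87 units [-0.014 -0.009  0.043] q [-0.22  0.3   1.79  0.    1.06 -1.72] F [-6.7  7.7 11.5] 0.3543487863851873 59.51828062534332
```

Lid at 188.2° against the arrow's 188.3°, with the knob gripped and still. Handing in.

```bash
python3 -c "
from bench import ctrl
print(ctrl.hand_in())"
```

```text
the job is handed in; nothing more can be done
None
```

The job is handed in: the tumbler stands upside down on the cork coaster, released, and the orange-lidded jar measures 188.2° against about 188.3° for the arrow (my arrow readings ranged 187.6–188.9°), with the knob still gripped; the result of the judging was not shown.

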